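Slide the portion stop past its spring catch

TASK

On the cheese cutting guide, press the long sprung release bar down with the fingertips and, keeping it held down, push the metal portion stop along the track over the lowered catch tooth until it is fully home against the end posts. Only then let the bar spring back up, so that the tooth locks the stop. Just press and push: do not lift or tip the stop, and leave the cheese, the jar and the pen beside the guide where they are.

Things in the scene. Friction and masses are not known exactly. Their poses are not given: they have to be found in the camera images.
- cutting_guide: Fixed guide: two light wooden beams, 305 mm long (x -145 to +160), 92 mm wide in all, deck 24 mm high, a 22 mm slot between them. Origin on the counter under the track's middle; +x along the track to the end posts, +y left, z up. Steel side rails: inner faces y = +-34.5 mm, tops 34 mm above the counter.
- end_face (a point): Middle of the face, towards the track, of the two bridged steel end posts at the guide's far end: x = +140 mm, y = 0 of the guide, 60 mm above the counter (the posts' tops are at 70 mm). The portion stop's front plate comes to rest against this face.
- portion_stop: Loose aluminium frame on the deck, 80 (x) x 64 x 46 mm, about 0.4 kg, 2.5 mm play to each rail. Origin: centre of its underside, axes as the guide's. Front and rear plates (8 mm thick, outer faces x = +-40 mm, 17 to 46 mm above the deck over the bar) on two runners; open between. Push the rear plate's outer face. Origin at guide x = +100 mm when home; starts at -15 to +45.
- release_bar (a joint): Travel (m) of the dark steel release bar: 0 up, 0.012 fully down. 18 mm wide, in the middle slot (y = 0) from x = -125 to +128 mm of the guide, passing under the stop; press its top anywhere. Top 38 mm above the counter when up, 26 mm fully down. Spring 3 N up, 9 N down. Past 7 mm travel the tooth clears the stop's plates.
- tooth_top (a point): Centre of the top of the catch tooth on the release bar, moving with it: 10 mm long (x = +116 to +126 mm of the guide), 14 mm wide, 10 mm above the bar's top. Up (48 mm above the counter) it blocks the front plate; with the stop home it springs up inside the frame just behind the front plate.
- cheese_wedge_1: Bystander: wrapped cheese wedge, 119 x 78 x 56 mm, lying to the right of the guide; origin under its centre.
- mustard_jar: Bystander: mustard jar, 72 mm wide, 94 mm high, the one standing close to the right of the guide; origin under its centre.
- marker_pen: Bystander: marker pen, 135 mm long, 17 mm thick, lying to the left of the guide; origin under its centre.
There are look-alikes about, which are no part of the job. Leave any purple look-alike of the portion_stop alone.

How it is judged:
By the outcome, as a careful person would: the job done as asked, in the order asked, and still so for the second after the job is handed in, with the robot touching nothing.
It also fails if it takes over 32 s, if anything falls off the work surface, if the arm or the gripper's body presses on something with over 40 N, if the wrist force passes 120 N, or if a joint passes its speed limit or range.

ROBOT

A 6-joint arm with a two-finger parallel gripper is mounted at the origin on a cart in front of the work surface, level with it; the furniture and walls round the work are solid. World frame = base frame: x ahead of the robot, y to its left, z up, the work surface at z = 0. Lengths are in m, angles in rad, forces in N, time in s.
With the tool pointing down it reaches from about 0.25 to 0.775 m from the base axis. Payload 8.9 kg.
Tool frame: the origin (TCP) lies between the finger pads; the fingertips stand 8 mm ahead of it and the grasp point (between the pads) lies 11 mm behind it; z points along the fingers, y is the line along which they close (so a half turn about z gives the same grasp; the last joint's range is limited). The gripper opens to 85 mm and grips with 20 to 120 N. Pads are 22 mm wide; open, the fingers measure 114 mm over their backs; the gripper's body (76 mm by 85 mm) begins 54 mm behind the grasp point. The pads swing forward as they close: fully open they stand 13 mm farther back than shut.
Start: joints at [1.086, 0.291, -0.153, 1.127, 0, 1.431], TCP at [0.178, 0.494, 0.239] pointing down, gripper open.
Joint ranges: [-2.52, 2.52], [-0.91, 1.74], [-1.3, 1.37], [-1.96, 2.02], [-1.52, 1.47], [-3.14, 3.14]. Speed limits (rad/s): [2.22, 2.22, 2.79, 3.14, 3.14, 3.14].

INTERFACE

Orientations are given as a unit quaternion [w, x, y, z].
In Python, from cell import manip gives the robot as it stands. The module is installed in compiled form; this text tells all that it offers.
- The arm moves only by the shell command python3 -m pendant 'ROWS' [FORCE]. ROWS is JSON, one flat list of numbers, 5 for each row, row after row: the shift along the tool's x, y, z in cm, then the turn about the tool's z in rad, then the opening, from -1 (shut) to 1 (fully open). In form: [tx, ty, tz, twist, claw, tx, ty, tz, twist, claw, ...]. A call has 1 to 5 rows; each row shifts and turns the commanded pose from where the row before left it, along the tool's axes as they then stand; what a row does not reach is not made up. A row lasts 1/8 s, in which the tool goes at most 62.5 mm and 10.7 degrees, less where a joint would pass 70% of its speed; a pose out of reach is approached as far as the arm can. A call is refused whole if a number of a shift passes 6.25 or a number of a turn 0.188, either way. A call with a gripper value outside its range is refused whole. The fingers move at their own pace and stop on an object; FORCE is the grip in N (left out, the last holds). Time passes only in rows, so rows that do not move let the fingers close. It gives the time, the measured TCP pose, the force, the opening and the grip force at its end, in the units of the state.
- manip.state(): the state, without advancing time (a new reading comes with each control period).
- manip.get_image(name): name is "scene" or "top"; returns (picture, depth): 400x640x3 uint8, blue, green, red; 400x640 float32, m along the optical axis (not along the pixel's ray), 0 where there is no reading.
- manip.calibration(name): a dict with "vertical_fov" (degrees; the focal length in pixels is half the picture's height over the tangent of half this angle, whatever the lens; pixels are square), "cx", "cy" (the principal point, pixels), "dist" ([k1, k2, p1, p2, k3] as OpenCV has them; the pictures are not rectified), "rvec" (rotation vector, rad) and "tvec" (3), from world to camera coordinates, as OpenCV has them. Camera axes: x right, y down, z forward; pixel columns grow to the right and rows downward; lengths in m; the calibration is good to about 2 mm. A picture is of the moment at which its call begins. calibration takes no time and is no camera call.
- manip.close_job(): hands the job in; it is judged then, once.
The state is a dict: "clock": time; "joint_pos": joint angles; "dq": joint speeds; "joint_torque": joint torques, N m; "tool_pos": TCP position; "tool_rot": TCP orientation; "contact_force": force on the tool from outside, world axes, zero at the start; "moment": the same for the moment, N m; "gripper_width": finger opening in m; "grip_force": force on a finger pad.
Only numpy, scipy, OpenCV 4.12 (cv2) and the standard library are available. Lean on these libraries where they do the work, as an engineer would, in place of code of your own. Each camera call takes 0.05 s, during which the arm holds its last target. There are 200 camera calls.

## Working session

There is one attempt and no reset: what is moved stays moved. The work goes in short steps, Python scripts to look and compute and a shell command to move; the robot and the scene stay as the last step left them, time stands still between calls to the robot, and variables do not carry over. Pictures are saved under pics/ and viewed, at most 10 in all, crops included, and the job is handed in when it is done.

```bash
mkdir -p pics
cat > h.py <<'E'
import numpy as np, cv2
from cell import manip
def cam(n):
    c=manip.calibration(n); f=200/np.tan(np.radians(c["vertical_fov"])/2)
    K=np.array([[f,0,c["cx"]],[0,f,c["cy"]],[0,0,1]]); R=cv2.Rodrigues(np.array(c["rvec"],float))[0]
    return K,np.array(c["dist"],float),R,np.array(c["tvec"],float).ravel()
def ray(n,uv):
    K,d,R,t=cam(n); p=cv2.undistortPoints(np.array([[uv]],float),K,d).ravel()
    return -R.T@t, R.T@np.array([p[0],p[1],1])
def atz(n,uv,z):
    o,r=ray(n,uv); return o+r*(z-o[2])/r[2]
def atd(n,uv,D):
    o,r=ray(n,uv); return o+r*D[int(round(uv[1])),int(round(uv[0]))]
def proj(n,P):
    K,d,R,t=cam(n); return cv2.projectPoints(np.array(P,float).reshape(-1,1,3),cv2.Rodrigues(R)[0],t,K,d)[0].reshape(-1,2)
E
python3 - <<'E'
from h import *
for n in ("scene","top"):
    p,d=manip.get_image(n); cv2.imwrite(f"pics/{n}0.png",p); np.save(n+"0.npy",d)
    o,r=ray(n,(320,200)); print(n,o,r)
s=manip.state(); print(s["clock"],s["tool_pos"],s["tool_rot"],s["gripper_width"])
E
```

```text
scene [-0.03081956 -0.88686078  0.43512972] [ 0.63565482  0.64849983 -0.41882698]
top [ 0.42923768 -0.31840122  0.92233454] [ 0.10722627 -0.00976722 -0.99420529]
0.1 [0.17777861 0.4935986  0.23878507] [-1.78412344e-04  1.72042711e-01  9.85089318e-01 -5.56132150e-04] 0.08523397770881921
```

View pics/top0.png

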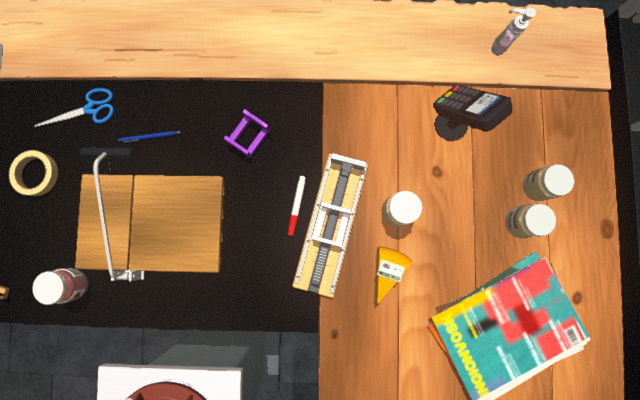

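View pics/scene0.png

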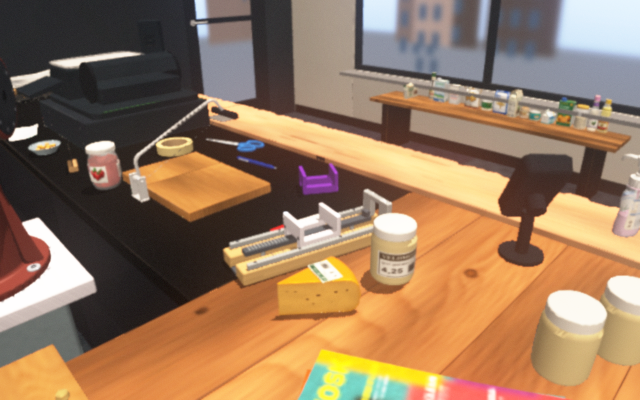

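The guide lies in the top view from about (315,295) up to the posts at (348,160), with the aluminium stop at about (332,227). The purple look-alike at (247,132) is off the guide. I'll enlarge the guide to confirm.

Run:
```python
from h import *
p=cv2.imread("pics/top0.png")[145:305,280:430]
cv2.imwrite("pics/c0.png",cv2.resize(p[:, :],None,fx=3.7,fy=3.7,interpolation=cv2.INTER_CUBIC))
```

```text
(no output)
```

View pics/c0.png

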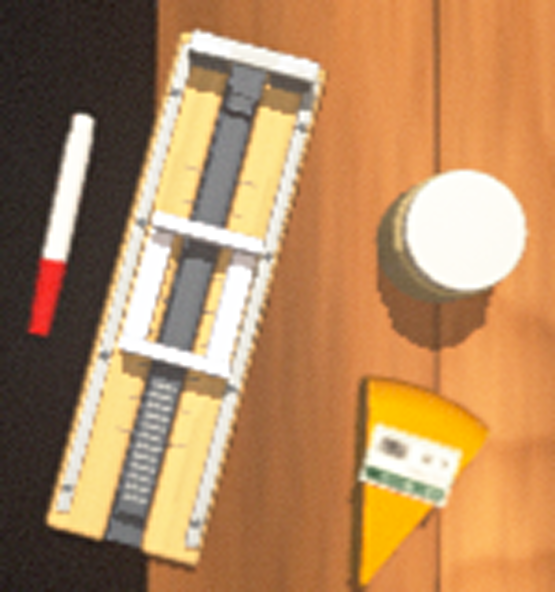

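```bash
cat > fit.py <<'E'
from h import *
from scipy.optimize import least_squares
f=lambda u,v:((u+.5)/3.7-.5+280,(v+.5)/3.7-.5+145)
obs=[((-145,46,24),f(47,525)),((-145,-46,24),f(200,566)),((160,46,24),f(183,33))]
W=np.array([atz("top",uv,m[2]/1e3)[:2] for m,uv in obs]); print(W)
M=np.array([m[:2] for m,_ in obs])/1e3
g=lambda q:((M@np.array([[np.cos(q[2]),np.sin(q[2])],[-np.sin(q[2]),np.cos(q[2])]])+q[:2]-W)).ravel()
r=least_squares(g,[.45,-.3,0]); print(r.x,r.fun*1e3)
q=r.x
np.save("q.npy",q)
R=np.array([[np.cos(q[2]),-np.sin(q[2])],[np.sin(q[2]),np.cos(q[2])]])
G=lambda uv,z:np.round((R.T@(atz("top",uv,z)[:2]-q[:2]))*1e3,1)
print("rear plate top edge",G(f(120,350),.07),G(f(228,378),.07))
print("front plate top front edge",G(f(155,210),.07),G(f(270,243),.07))
print("post top front edge",G(f(190,50),.07),G(f(316,82),.07)," tooth",G(f(240,98),.048))
for n,uv,z in(("jar",f(465,230),.094),("cheese",f(415,460),.056),("pen",f(62,220),.01)):print(n,G(uv,z))
D=np.load("top0.npy")
for uv in (f(120,530),f(100,480),f(175,365),f(250,60),f(235,170),f(155,420)):print(np.round(atd("top",uv,D),4),G(uv,.03))
E
python3 fit.py
```

```text
[[ 0.33717491 -0.27046934]
 [ 0.31489259 -0.36010241]
 [ 0.63096451 -0.34591573]]
[ 0.46588495 -0.351051   -0.24941577] [-0.44865139 -0.21356773 -0.87541634  0.2662838   1.32406776 -0.05271609]
rear plate top edge [-35.6  31.6] [-34.9 -30.8]
front plate top front edge [45.6 33.3] [ 44.6 -34.3]
post top front edge [139.8  38.1] [140.9 -36.3]  tooth [124.7   2.8]
jar [  77.4 -134.9]
cheese [ -51.8 -146.2]
pen [31.2 86.7]
[ 0.333  -0.313   0.0054] [-135.6    4.6]
[ 0.3637 -0.3009  0.0241] [-111.    23.4]
[ 0.4314 -0.3435  0.0366] [-35.3  -1.4]
[ 0.6056 -0.3831  0.07  ] [152.1   2.5]
[ 0.546  -0.3772  0.0388] [85.4 -5.8]
[ 0.3996 -0.3323  0.0398] [-69.2   1.6]
```

```bash
cat > go.py <<'E'
from h import *
import sys
from scipy.spatial.transform import Rotation as Ro
q=np.load("q.npy"); c,s=np.cos(q[2]),np.sin(q[2])
def rep(t=None):
    st=manip.state(); p=np.array(st["tool_pos"]); w=st["tool_rot"]; R=Ro.from_quat([w[1],w[2],w[3],w[0]]).as_matrix()
    g=np.array([[c,s],[-s,c]])@(p[:2]-q[:2])*1e3
    Fg=np.array([[c,s],[-s,c]])@np.array(st["contact_force"])[:2]
    yaw=np.arctan2(R[1,0],R[0,0]); e=(q[2]+np.pi-yaw+np.pi)%(2*np.pi)-np.pi
    print("clk",round(st["clock"],2),"guide mm",g.round(1),"tipz",round((p[2]-.008)*1e3,1),"F(gx,gy,z)",Fg.round(1),round(st["contact_force"][2],1),"twist needed(tool)",round(-e,3),"w",round(st["gripper_width"],3),"tilt",R[2].round(3))
    if t is not None:
        T=np.array([*(np.array([[c,-s],[s,c]])@np.array(t[:2])/1e3+q[:2]),t[2]/1e3+.008])
        print("tool cm to target",(R.T@(T-p)*100).round(2))
rep([float(a) for a in sys.argv[1:4]] if len(sys.argv)>3 else None)
E
python3 go.py -62 0 90
python3 - <<'E'
from h import *
D=np.load("top0.npy"); v,u=np.mgrid[0:400:2,0:640:2]; K,d,R,t=cam("top")
P=cv2.undistortPoints(np.stack([u.ravel(),v.ravel()],1).astype(float)[:,None],K,d)[:,0]
z=D[::2,::2].ravel(); X=(np.c_[P*z[:,None],z]-t)@R
a,b=np.array([.178,.494]),np.array([.406,-.336]); l=np.linalg.norm(b-a); e=(b-a)/l
s=(X[:,:2]-a)@e; w=(X[:,:2]-a)@[-e[1],e[0]]
for k in range(0,18):
    m=(z>0)&(abs(w)<.09)&(s>k*.05)&(s<k*.05+.05); print(k*.05, X[m,2].max().round(3) if m.any() else None, end="; ")
E
```

```text
clk 0.1 guide mm [-487.7  747.4] tipz 230.8 F(gx,gy,z) [-0.3  0. ] 0.0 twist needed(tool) -0.096 w 0.085 tilt [ 0.    -0.001 -1.   ]
tool cm to target [-49.57 -70.28  14.15]
0.0 None; 0.05 None; 0.1 0.024; 0.15000000000000002 0.005; 0.2 0.004; 0.25 0.106; 0.30000000000000004 0.105; 0.35000000000000003 0.028; 0.4 0.113; 0.45 0.057; 0.5 0.031; 0.55 0.032; 0.6000000000000001 0.032; 0.65 0.006; 0.7000000000000001 0.006; 0.75 0.038; 0.8 0.07; 0.8500000000000001 0.075;
```

```bash
python3 -m pendant '[0,0,0,-0.096,-1,-2.5,-4.4,0,0,-1,-2.5,-4.4,0,0,-1,-2.5,-4.4,0,0,-1,-2.5,-4.4,0,0,-1]' >/dev/null
python3 -m pendant '[-2.5,-4.4,0,0,-1,-2.5,-4.4,0,0,-1,-2.5,-4.4,0,0,-1,-2.5,-4.4,0,0,-1,-2.5,-4.4,0,0,-1]' >/dev/null
python3 -m pendant '[-2.5,-4.4,0,0,-1,-2.5,-4.4,0,0,-1,-2.5,-4.4,0,0,-1,-2.5,-4.4,0,0,-1,-2.5,-4.4,0,0,-1]'; python3 go.py -62 0 90
```

```text
clock: 1.98
tool_pos: [0.3648, -0.1912, 0.2391]
tool_rot: [-0.0, 0.125, 0.992, 0.0]
contact_force: [0.3, 0.5, -0.0]
gripper_width: -0.0001
grip_force: 0.0
clk 1.98 guide mm [-137.4  129.9] tipz 231.1 F(gx,gy,z) [0.2 0.5] -0.0 twist needed(tool) -0.001 w -0.0 tilt [ 0.  0. -1.]
tool cm to target [ -7.56 -12.99  14.11]
```

```bash
python3 -m pendant '[-2.5,-4.3,0,0,-1,-2.5,-4.3,0,0,-1,-2.4,-4.3,2,0,-1,0,0,5,0,-1,0,0,5,0,-1]' >/dev/null;python3 -m pendant '[0,0,2,0,-1,0,0,0,0,-1]'; python3 go.py -62 0 45
python3 - <<'E'
from h import *
p,d=manip.get_image("scene"); p1,d1=manip.get_image("top")
a=cv2.resize(p[180:300,200:420],None,fx=3.5,fy=3.5,interpolation=cv2.INTER_CUBIC)
cv2.imwrite("pics/s1.png",a)
E
```

```text
clock: 2.85
tool_pos: [0.4035, -0.3317, 0.0977]
tool_rot: [-0.001, 0.125, 0.992, 0.001]
contact_force: [0.4, -0.2, 0.6]
gripper_width: 0.0001
grip_force: 0.0
clk 2.85 guide mm [-65.2   3.4] tipz 89.7 F(gx,gy,z) [ 0.5 -0.1] 0.6 twist needed(tool) -0.001 w 0.0 tilt [ 0.003  0.002 -1.   ]
tool cm to target [-0.33 -0.35  4.47]
```

View pics/s1.png

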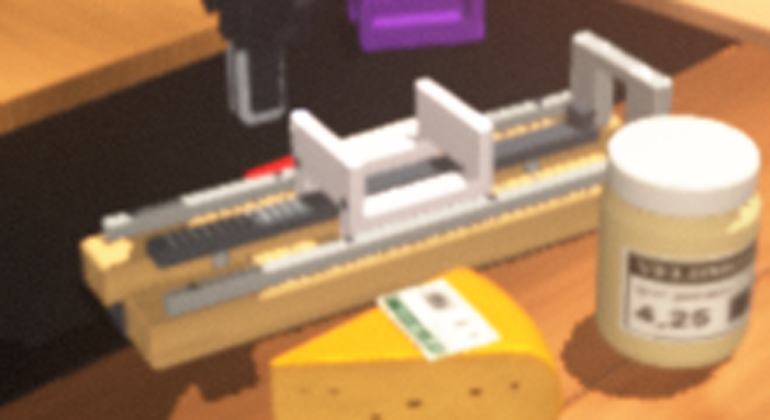

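The shut fingers hang above the bar behind the rear plate of the stop. The pale aluminium stop on the track is the right one, and the purple one is off the guide. Next I lower onto the bar.

```bash
python3 -m pendant '[0,-0.35,2.5,0,-1,0,0,2.0,0,-1,0,0,0,0,-1]' >/dev/null; python3 go.py -62 0 38
python3 -m pendant '[0,0,0.4,0,-1,0,0,0.4,0,-1,0,0,0,0,-1]' >/dev/null; python3 go.py -62 0 27
```

```text
clk 3.33 guide mm [-64.   -0.8] tipz 46.5 F(gx,gy,z) [-0.1 -0. ] -0.7 twist needed(tool) -0.0 w -0.0 tilt [ 0.  0. -1.]
tool cm to target [-0.2   0.08  0.85]
clk 3.7 guide mm [-63.8  -0.9] tipz 38.5 F(gx,gy,z) [-0.1  0.1] 0.5 twist needed(tool) -0.0 w -0.0 tilt [-0. -0. -1.]
tool cm to target [-0.18  0.09  1.15]
```

```bash
python3 -m pendant '[0,0.1,0.4,0,-1,0,0,0.3,0,-1,0,0,0,0,-1]' >/dev/null; python3 go.py -62 0 27
python3 -m pendant '[0,0,0.3,0,-1,0,0,0,0,-1]' >/dev/null; python3 go.py -62 0 27
```

```text
clk 4.08 guide mm [-63.4  -0.4] tipz 31.5 F(gx,gy,z) [-0.4 -2.9] 5.2 twist needed(tool) -0.001 w 0.0 tilt [-0.001 -0.001 -1.   ]
tool cm to target [-0.14  0.04  0.45]
clk 4.33 guide mm [-63.4  -0.4] tipz 28.6 F(gx,gy,z) [-0.  -2.3] 6.3 twist needed(tool) -0.0 w -0.0 tilt [-0.001 -0.001 -1.   ]
tool cm to target [-0.14  0.04  0.16]
```

```bash
python3 -m pendant '[0,0,0.2,0,-1,0,0,0,0,-1]' >/dev/null; python3 go.py
python3 -m pendant '[0,0,0.1,0,-1,0,0,0,0,-1]' >/dev/null; python3 go.py;  python3 - <<'E'
from h import *
p1,d1=manip.get_image("top")
q=np.load("q.npy");c,s=np.cos(q[2]),np.sin(q[2])
for n,D in(("before",np.load("top0.npy")),("now",d1)):
  for x in (70,85,100,119,121,123):
    P=[q[0]+c*x/1e3,q[1]+s*x/1e3,.045 if x>115 else .035]; uv=proj("top",P)[0]; print(n,x,(atd("top",uv,D)[2]*1e3).round(1),end=" ")
E
```

```text
clk 4.58 guide mm [-63.4  -0.4] tipz 26.7 F(gx,gy,z) [-0.5 -2.6] 7.8 twist needed(tool) -0.001 w 0.0 tilt [-0.001 -0.001 -1.   ]
clk 4.83 guide mm [-63.4  -0.4] tipz 26.0 F(gx,gy,z) [-0.9 -2.3] 10.5 twist needed(tool) -0.001 w 0.0 tilt [-0.001 -0.001 -1.   ]
before 70 38.9 before 85 37.5 before 100 39.5 before 119 53.8 before 121 48.6 before 123 49.7 now 70 26.8 now 85 27.1 now 100 27.0 now 119 38.6 now 121 37.6 now 123 36.1
```

The bar is fully down: its top measures about 27 mm and the tooth about 37 mm. Now I push.

```bash
python3 -m pendant '[-0.8,0,0,0,-1,-0.8,0,0,0,-1,-0.8,0,0,0,-1,-0.8,0,0,0,-1,0,0,0,0,-1]' >/dev/null; python3 go.py 49 0 26.2
python3 -m pendant '[-0.8,0,0,0,-1,-0.8,0,0,0,-1,-0.8,0,0,0,-1,-0.8,0,0,0,-1,0,0,0,0,-1]' >/dev/null; python3 go.py 49 0 26.2
```

```text
clk 5.5 guide mm [-35.1   0.6] tipz 25.8 F(gx,gy,z) [-15.9  -1.2] 25.3 twist needed(tool) -0.001 w 0.0 tilt [ 0.006  0.    -1.   ]
tool cm to target [-8.41 -0.06 -0.09]
clk 6.12 guide mm [-3.   0.6] tipz 25.9 F(gx,gy,z) [-14.8   1.4] 23.6 twist needed(tool) -0.001 w 0.0 tilt [ 0.006  0.    -1.   ]
tool cm to target [-5.2  -0.06 -0.06]
```

```bash
python3 -m pendant '[-0.8,0,-0.03,0,-1,-0.8,0,0,0,-1,-0.8,0,0,0,-1,-0.8,0,0,0,-1,-0.8,0,0,0,-1]' >/dev/null; python3 go.py 49 0 26.2
python3 -m pendant '[-0.5,0,0,0,-1,-0.4,0,0,0,-1,0,0,0,0,-1]' >/dev/null; python3 go.py 49 0 26.2
```

```text
clk 6.75 guide mm [35.8  0.7] tipz 25.9 F(gx,gy,z) [-19.7   0.5] 23.1 twist needed(tool) -0.001 w 0.0 tilt [ 0.008  0.001 -1.   ]
tool cm to target [-1.32 -0.07 -0.04]
clk 7.12 guide mm [46.   0.6] tipz 25.9 F(gx,gy,z) [-14.3   0.1] 19.4 twist needed(tool) -0.001 w 0.0 tilt [ 0.006  0.001 -1.   ]
tool cm to target [-0.3  -0.06 -0.03]
```

```bash
python3 -m pendant '[-0.3,0,0,0,-1,0,0,0,0,-1]' >/dev/null; python3 go.py 49 0 26.2
python3 -m pendant '[-0.2,0,0,0,-1,0,0,0,0,-1]' >/dev/null; python3 go.py 49 0 26.2
```

```text
clk 7.38 guide mm [46.4  0.6] tipz 25.8 F(gx,gy,z) [-25.2  -0.9] 26.1 twist needed(tool) -0.002 w 0.0 tilt [ 0.011  0.001 -1.   ]
tool cm to target [-0.26 -0.06 -0.04]
clk 7.62 guide mm [46.5  0.6] tipz 25.9 F(gx,gy,z) [-33.5  -1.4] 33.3 twist needed(tool) -0.002 w -0.0 tilt [ 0.014  0.001 -1.   ]
tool cm to target [-0.25 -0.06 -0.04]
```

Run:
```python
from h import *
p,d=manip.get_image("scene"); p1,d1=manip.get_image("top")
a=cv2.resize(p[170:290,230:430],None,fx=3,fy=3,interpolation=cv2.INTER_CUBIC)
b=cv2.resize(p1[145:265,300:390],None,fx=3,fy=3,interpolation=cv2.INTER_CUBIC)
cv2.imwrite("pics/m2.png",cv2.hconcat([a[:,:520],b]))
```

```text
(no output)
```

View pics/m2.png

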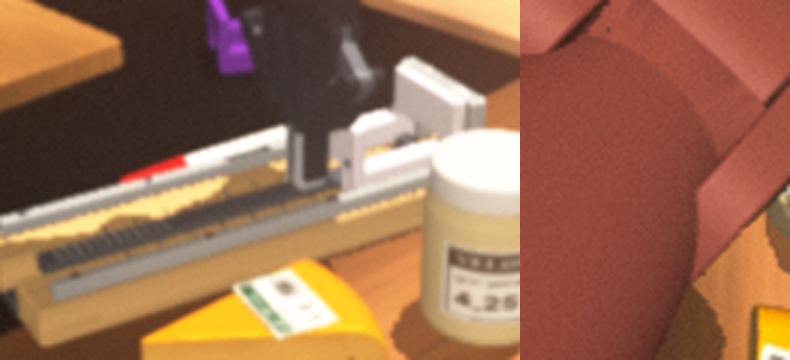

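The stop's front plate sits flush against the end posts (about (435,90) in the composite), so it is home with the bar still down. I'll back off the plate while holding the bar, then lift.

```bash
python3 -m pendant '[0.4,0,0,0,-1,0.5,0,0,0,-1,0,0,0,0,-1]' >/dev/null; python3 go.py
python3 -m pendant '[0,0,-0.5,0,-1,0,0,-0.6,0,-1,0,0,-1,0,-1,0,0,-4,0,-1,0,0,-6,0,-1]' >/dev/null; python3 go.py
python3 -m pendant '[5,0,-3,0,-1,6,0,0,0,-1,6,0,0,0,-1,6,0,0,0,-1,0,0,0,0,-1]' >/dev/null;python3 go.py
python3 - <<'E'
from h import *
p,d=manip.get_image("scene"); p1,d1=manip.get_image("top")
a=cv2.resize(p[170:290,230:430],None,fx=3,fy=3,interpolation=cv2.INTER_CUBIC)
b=cv2.resize(p1[145:265,300:390],None,fx=3,fy=3,interpolation=cv2.INTER_CUBIC)
cv2.imwrite("pics/m3.png",cv2.hconcat([a[:,:520],b]))
q=np.load("q.npy");c,s=np.cos(q[2]),np.sin(q[2])
for x in (80,100,119,121,123):
    P=[q[0]+c*x/1e3,q[1]+s*x/1e3,.045 if x>115 else .037]; uv=proj("top",P)[0]; print(x,(atd("top",uv,d1)[2]*1e3).round(1),end=" ")
E
```

```text
clk 8.1 guide mm [45.6  0.4] tipz 26.4 F(gx,gy,z) [0.8 0.6] 8.5 twist needed(tool) -0.0 w -0.0 tilt [-0.002  0.001 -1.   ]
clk 8.72 guide mm [43.3  0.9] tipz 146.1 F(gx,gy,z) [ 1.  -1.3] -0.5 twist needed(tool) -0.0 w 0.0 tilt [ 0.005  0.002 -1.   ]
clk 9.35 guide mm [-188.9    1.6] tipz 176.4 F(gx,gy,z) [ 0.6 -0.5] 0.5 twist needed(tool) -0.003 w -0.0 tilt [ 0.003  0.002 -1.   ]
80 38.6 100 40.2 119 48.4 121 49.8 123 49.0
```

View pics/m3.png

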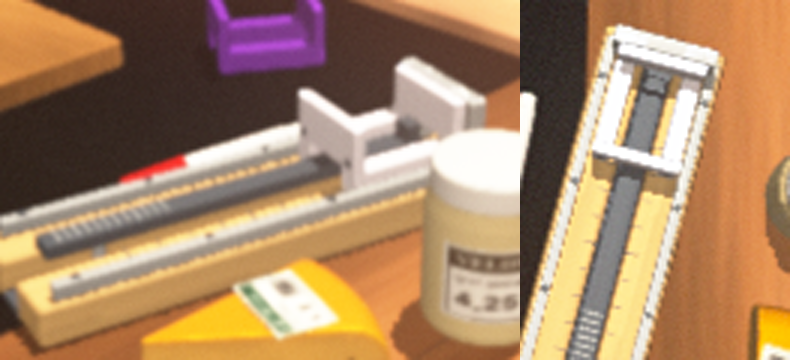

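The stop is flat against the posts. The tooth is up at about 49 mm, just behind the front plate at (655,82) in the composite. The cheese, jar and pen have not moved.

```bash
python3 -c "
from cell import manip
print(manip.close_job())"
```

```text
the job is handed in; nothing more can be done
None
```

The portion stop is home against the end posts and locked by the raised tooth, with the cheese, jar and pen undisturbed; I handed the job in at about 9.5 s.

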